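# Blow out the hole and set a fettling wheel's hand rest back

### The job

The mug's handle would hit the wooden hand rest when the fettling wheel turns, so set the rest back one hole: first clear the clay dust from the next hole away from the wheel with the cordless air duster, which is already blowing - point its nozzle straight into that hole from a few centimetres, hold it steady there for a good second, and stand the duster back in its holder. Then pull the lock plunger's knob up until the pin is clear of the tube, move the slide to that hole and push the pin fully home; it is stiff with dried slip and does not drop in by itself. Finish while still holding the knob with the pin kept home, and leave the mug and everything else on the bench where it is.

Things in the scene. Friction and masses are not known exactly. Their poses are not given: they have to be found in the camera images.
- rest_unit: Pale green steel base plate (130 x 585 x 10 mm) fixed to the bench, carrying the wheel and a square steel tube. Origin on the bench, straight under the plunger in its starting hole; z up, y along the tube towards the wheel. The tube is 30 mm wide, its top 52 mm up, with five 11 mm holes 40 mm apart in its top: one nearer the wheel than the starting hole, three farther away.
- wheel_top (a point): Centre of the wheel head's top: a round aluminium disc 190 mm across, 120 mm above the bench, 290 mm from the rest unit's origin along its y.
- knob (a point): Centre of the plunger's black round knob: 28 mm across, 26 mm tall, 94 mm above the bench with the pin home. Axes as the rest unit's. Below it are a 12 mm stem, a 25 mm housing (top 75 mm up) and the slide's flat 44 mm wide top (58 mm up). The hand rest's bent bracket stands 70 to 130 mm from the knob on the wheel side and carries the wooden rung, 185 mm up.
- next_hole (a point): Centre of the mouth of the next hole away from the wheel, in the tube's top (52 mm above the bench), 40 mm from the starting hole along the rest unit's -y. The knob has to end straight above it.
- rest_slide (a joint): The slide with the hand rest, on the tube: 0 in the starting hole, grows as it moves away from the wheel, 0.040 m at the next hole; free range -0.045 to 0.125 m. It slides with about 3 N of friction, and is locked to the tube (1.5 mm of play) while the pin is in a hole. It carries the plunger: moving the knob sideways moves the slide.
- plunger (a joint): The lock plunger: 0 with the pin home (its round-nosed 8 mm pin 14 mm deep in the tube), grows as it is pulled up, to its stop at 0.020 m; clear of the tube above 0.014 m. Pulling takes about 10 N; it stays where it is left, and pushing it down takes about 3 N.
- duster_grip (a point): Middle of the free part of the cordless air duster, on its axis: an upright cylinder 46 mm across with a rubber sleeve, kept nozzle down in its holder. This point starts 150 mm above the bench; the duster's flat top is 43 mm above it, its flat shoulder 85 mm and its nozzle tip 140 mm below it. Its z points from the nozzle to the top. 320 g.
- nozzle (a point): Tip of the duster's nozzle, on its axis, 9 mm across at the end, 10 mm above the bench in the holder; the air blows out along this point's -z. The nozzle is 55 mm long and at most 24 mm across.
- holder_seat (a point): Centre of the duster's seat in its fixed holder, 65 mm above the bench: a ring on which the duster's shoulder rests (34 mm opening for the nozzle), inside an upright guide tube 54 mm inside, 62 mm outside, whose rim is 100 mm above the bench. The duster's shoulder is 55 mm above its nozzle tip. The holder's foot is 110 mm across.
- mug: White clay mug standing on the wheel head, 84 mm across and 95 mm tall, with an angular handle reaching 83 mm from its axis; origin at the centre of its foot. Leave it alone.
- spare_mug: Clay mug upside down on the bench beside the tube, 84 mm across, 95 mm tall; origin under its centre. Leave it alone.
- jar: Closed glass jar, 68 mm across, 85 mm tall, on the bench; origin under its centre. Leave it alone.
- big_brush: Brush with a wooden handle, 230 mm long, 16 mm thick, lying on the bench; origin under its middle. Leave it alone.
- fine_brush: Thinner brush, 190 mm long, 12 mm thick, lying on the bench; origin under its middle. Leave it alone.
- knife: Fettling knife, 180 mm long, lying on the bench; origin under its middle. Leave it alone.

How it is judged (in metres and radians):
On the way, in this order (a step that is already met when the one before it is completed fails the run):
1. the duster, held still in the fingers, points into the next hole: nozzle 5 to 80 mm from its mouth, the mouth within 12 mm of the jet's line each way, for 0.8 s (x of next_hole in the frame of nozzle between -0.012 and 0.012 m and y of next_hole in the frame of nozzle between -0.012 and 0.012 m and z of next_hole in the frame of nozzle between -0.08 and -0.005 m and linear speed of duster below 0.03 m/s and contact force between the fingers and duster above 1 N), for 0.8 s.
2. the duster stands back in its holder, let go (horizontal distance between nozzle and holder_seat below 0.01 m and height (world z) of nozzle below 0.015 m and angle between nozzle's own z axis and vertical below 0.12 rad and linear speed of duster below 0.03 m/s and contact force between the fingers and duster below 0.1 N), for 0.1 s.
3. the plunger is pulled up until the pin is clear of the tube, the slide still at its starting hole (value of joint plunger above 0.014 m and value of joint rest_slide between -0.008 and 0.008 m), for 0.05 s.
4. the slide is moved to the next hole away from the wheel (value of joint rest_slide between 0.034 and 0.046 m), for 0.1 s.
At the end, for the whole second after the job is handed in: The slide is at the next hole (within 3 mm) and still, the pin is home (within 3 mm), the fingers still bear on the plunger (over 1.5 N), the mug is upright, and the duster stands upright in its holder (axis within 10 mm, nozzle tip under 15 mm above the bench) (value of joint rest_slide between 0.037 and 0.043 m and value of joint plunger below 0.003 m and velocity of joint rest_slide between -0.01 and 0.01 m/s and contact force between the fingers and plunger above 1.5 N and angle between mug's own z axis and vertical below 0.1 rad and horizontal distance between nozzle and holder_seat below 0.01 m and height (world z) of nozzle below 0.015 m and angle between nozzle's own z axis and vertical below 0.12 rad); the arm keeps its last pose, push and grip.
It fails at once if the mug on the wheel is shifted by more than 20 mm (distance of mug from where it was at the start of the episode above 0.02 m).
It fails at once if another thing on the bench is shifted by more than 30 mm (distance of any of spare_mug, jar, big_brush, fine_brush, knife from where it was at the start of the episode above 0.03 m).
It also fails if it takes over 61 s, if anything falls off the work surface, if the arm or the gripper's body presses on something with over 40 N, if the wrist force passes 120 N, or if a joint passes its speed limit or range.

### The arm

A 6-joint arm with a two-finger parallel gripper is mounted at the origin on the work surface. World frame = base frame: x ahead of the robot, y to its left, z up, the work surface at z = 0. Lengths are in m, angles in degrees, forces in N, time in s.
With the tool pointing down it reaches from about 0.4 to 0.825 m from the base axis. Payload 7 kg.
Tool frame: the origin (TCP) lies on the centre line of the jaws, within the pads' length; the fingertips stand 11 mm ahead of it and the grasp point (between the pads) lies 8 mm behind it; z points along the fingers, y is the line along which they close (so a half turn about z gives the same grasp; the last joint's range is limited). The gripper opens to 88 mm and grips with 3 to 60 N. Pads are 19 mm wide; open, the fingers measure 130 mm over their backs; the gripper's body (78 mm by 193 mm) begins 47 mm behind the grasp point.
Start: joints at [-57.29, 20.546, 0.682, 0, -70.136, -16.507], TCP at [0.188, -0.648, 0.238] pointing down, gripper open.
Joint ranges: [-176.03, 176.03], [-82.01, 121.73], [-58.28, 71.71], [-173.87, 95.51], [-174.79, -0.11], [-173.66, 173.66]. Speed limits (degrees/s): [136.94, 136.94, 172.46, 180, 180, 180].

### API

Orientations are given as [roll, pitch, yaw] about the fixed x, y, z axes, in that order (R = Rz(yaw) Ry(pitch) Rx(roll)).
In Python, from plant import r, capture, camera_model, job gives the robot as it stands.
- The arm moves only by the tool drive_tool, never from a script. Its argument "increments" is a list that holds one entry, the list of rows, each a list of 5 numbers: the gripper's target within -1 to 1 (fully open at 1, half-way at 0, shut at -1), then the shift along the tool's x, y, z scaled (see below), then the turn about the tool's z scaled (see below). In form: [[[gripper, tx, ty, tz, roll], ...]]. A call has 1 to 5 rows; each row is the pose to reach, as a shift and turn from the pose commanded when the call began, along the tool's axes at that moment, turning the shorter way round; what a row does not reach only later rows make up. The controller multiplies each number of a shift by 120 mm and each number of a turn by 360 degrees. A row lasts 1/8 s, in which the tool goes at most 62.5 mm and 10.7 degrees, less where a joint would pass 70% of its speed; a pose out of reach is approached as far as the arm can. A call with a number of a shift or a turn outside -1 to 1 is refused whole. A call with a gripper value outside its range is refused whole. The fingers move at their own pace and stop on an object; "squeeze" is the grip in N (left out, the last holds). Time passes only in rows, so rows that repeat a pose let the fingers close. It gives the time, the measured TCP pose, the force, the opening and the grip force at its end, in the units of the state.
- r.get_state(): the state, without advancing time (a new reading comes with each control period).
- capture(name): name is "side" or "top" or "wrist"; returns the picture (420x560x3 uint8, red, green, blue); there is no depth.
- camera_model(name): a dict with "camera_matrix" (3x3 intrinsics, pixels), "rvec" (rotation vector, rad) and "tvec" (3), from world to camera coordinates, as OpenCV has them. Camera axes: x right, y down, z forward; pixel columns grow to the right and rows downward; lengths in m; the calibration is good to about 2 mm. A picture is of the moment at which its call begins: read the wrist's pose just before it. camera_model takes no time and is no camera call; for the wrist camera it gives the pose at the moment of the call.
- job.close_job(): hands the job in; it is judged then, once.
The state is a dict: "time_s": time; "joints": joint angles; "qd": joint speeds; "joint_torque": joint torques, N m; "tcp_pos": TCP position; "eef_rot": TCP orientation; "contact_force": force on the tool from outside, world axes, zero at the start; "moment": the same for the moment, N m; "gripper_width": finger opening in m; "gripper_force": force on a finger pad.
Only numpy, scipy, OpenCV 4.12 (cv2) and the standard library are available. Lean on these libraries where they do the work, as an engineer would, in place of code of your own. Each camera call takes 0.05 s, during which the arm holds its last target. There are 200 camera calls.

## Working session

There is one attempt and no reset: what is moved stays moved. The work goes in short steps, Python scripts to look and compute and a tool call to move; the robot and the scene stay as the last step left them, time stands still between calls to the robot, and variables do not carry over. Pictures are saved under pics/ and viewed, at most 10 in all, crops included, and the job is handed in when it is done.

Besides the shell and the picture viewer there is one more tool, called after "Emit:" by a JSON object that holds its "op" and its "data", one argument or row to a line. drive_tool: Moves the arm, as the interface text tells. Its arguments: {"type":"object","properties":{"increments":{"type":"array"},"squeeze":{"type":"number"}},"required":["increments"]}

```bash
mkdir -p pics; ls
cat > h.py <<'E'
import numpy as np,cv2
from plant import r,capture,camera_model,job
def save(img,n,s=1): cv2.imwrite('pics/'+n,cv2.resize(img[:,:,::-1],None,fx=s,fy=s,interpolation=cv2.INTER_CUBIC))
def ray(cm,uv):
    K=np.array(cm['camera_matrix'],float);R=cv2.Rodrigues(np.array(cm['rvec'],float))[0];t=np.array(cm['tvec'],float).ravel()
    d=R.T@np.linalg.inv(K)@np.array([uv[0],uv[1],1.]);return -R.T@t,d/np.linalg.norm(d)
def plane(cm,uv,z):
    o,d=ray(cm,uv);return o+d*(z-o[2])/d[2]
def proj(cm,p):
    return cv2.projectPoints(np.array(p,float).reshape(-1,3),np.array(cm['rvec'],float),np.array(cm['tvec'],float),np.array(cm['camera_matrix'],float),None)[0].reshape(-1,2)
E
python3 - <<'E'
from h import *
print(r.get_state())
for n in('top','side'):
    save(capture(n),n+'0.png',1.4); cm=camera_model(n); print(n,cm, ray(cm,(280,210)))
np.save('x.npy',0)
E
```

```text
pics
{'time_s': 0.0, 'joints': array([-5.72913983e+01,  2.05911343e+01,  6.34623500e-01, -2.06479586e-02,
       -7.01354363e+01, -1.65076287e+01]), 'qd': array([-0.01726966, -0.04858637, -0.04661878, -0.02756967,  0.09035916,
        0.00267425]), 'joint_torque': array([-2.40064801e-03, -5.82717848e+01,  2.93063021e+01,  6.99699238e+00,
        7.01095909e-03, -1.50698093e-04]), 'tcp_pos': array([ 0.18818975, -0.64775283,  0.23663086]), 'eef_rot': array([ 1.79906327e+02, -7.51832530e-03, -1.63806053e+02]), 'contact_force': array([-0.10107645, -0.2880865 , -0.82671919]), 'moment': array([-0.00877515, -0.03494638, -0.02428508]), 'gripper_force': 0.0, 'gripper_width': 0.08744001429365747}
top {'camera_matrix': array([[497.34554859,   0.        , 276.24522549],
       [  0.        , 497.34554859, 213.77656696],
       [  0.        ,   0.        ,   1.        ]]), 'rvec': array([ 2.1402898 , -2.08653681,  0.17278761]), 'tvec': array([-0.02870741,  0.5768475 ,  1.27420395])} (array([ 0.3324061 , -0.04734194,  1.35810081]), array([ 0.19216493,  0.0177187 , -0.98120267]))
side {'camera_matrix': array([[513.90450057,   0.        , 278.12291477],
       [  0.        , 513.90450057, 213.29089495],
       [  0.        ,   0.        ,   1.        ]]), 'rvec': array([ 0.48419158, -2.63283621,  1.33973145]), 'tvec': array([0.53497795, 0.23984652, 1.24696306])} (array([0.21196653, 1.00142337, 0.92242401]), array([ 0.27170301, -0.76384397, -0.58542281]))
```

View pics/top0.png

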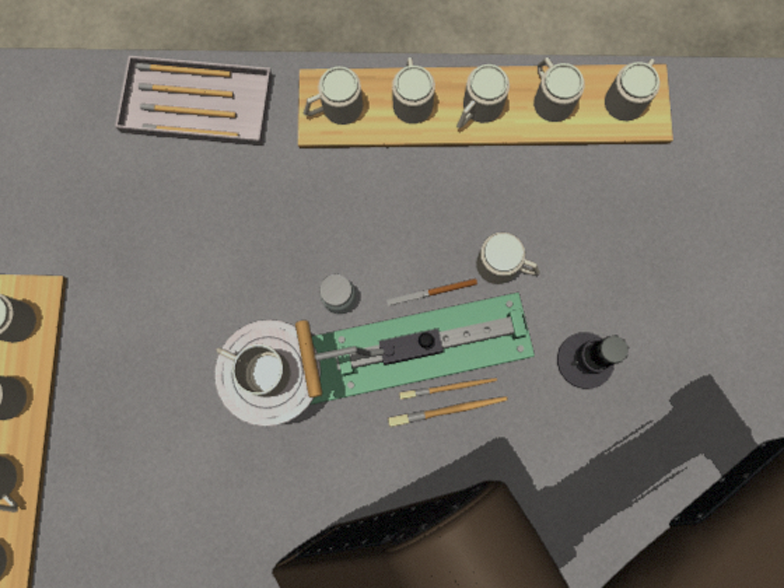

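View pics/side0.png

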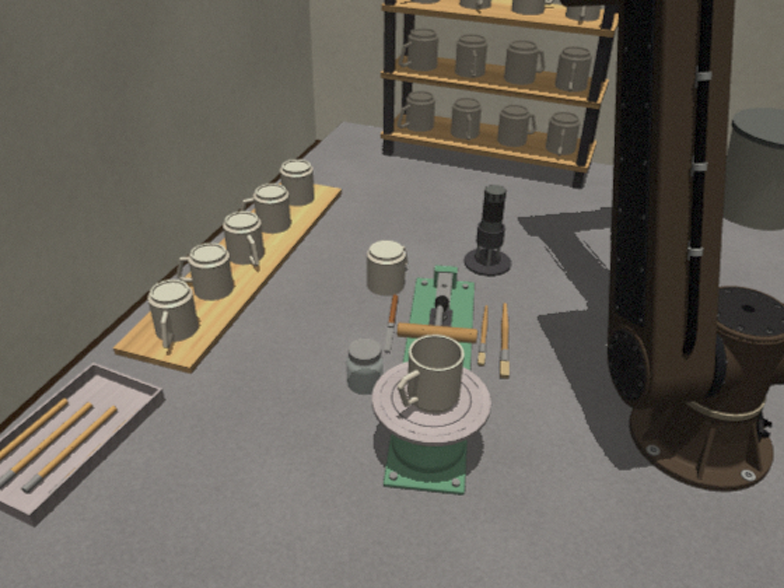

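Top view (1.4x): knob at (427,340), open holes at about (445,338), (467,334), (487,330), duster top at (612,349), its foot at (586,360) and the wheel at (268,372). The side view shows the duster at (494,190) to (488,262) and the spare mug, jar, knife and brushes beside the tube.

Run:
```python
from h import *
t=cv2.imread('pics/top0.png');t=cv2.resize(t,(560,420),interpolation=cv2.INTER_AREA)
c=camera_model('top');s=camera_model('side')
g=lambda u,v,z:plane(c,(u/1.4,v/1.4),z).round(4)
# fine holes/knob by local darkness centroid
gray=cv2.cvtColor(t,cv2.COLOR_BGR2GRAY)
def cen(u,v,w,th,z):
    u/=1.4;v/=1.4;u0,v0=int(round(u))-w,int(round(v))-w
    p=gray[v0:v0+2*w+1,u0:u0+2*w+1];ys,xs=np.nonzero(p<th);m=np.array([xs.mean()+u0,ys.mean()+v0]);print(m*1.4,len(xs),plane(c,m,z).round(4));return plane(c,m,z)
k=cen(427,340,7,25,.107)
h=[cen(a,b,4,70,.052) for a,b in((445,338),(467,334),(487,330))]
cen(611,349,11,200,.193)
print('wheel',g(268,372,.12),'footc',g(586,360,.0),'dtop',g(612,348.5,.193))
# duster top in side view
print('side pred duster top', proj(s,g(612,348.5,.193))*1.4)
o,d=ray(s,(494.5/1.4,190/1.4));print(o+d*(.193-o[2])/d[2])
hsv=cv2.cvtColor(t,cv2.COLOR_BGR2HSV);m=cv2.inRange(hsv,(55,60,40),(90,255,255))
m=cv2.morphologyEx(m,cv2.MORPH_OPEN,np.ones((3,3)))
ys,xs=np.nonzero(m);P=cv2.convexHull(np.c_[xs,ys].astype(np.float32))
q=cv2.approxPolyDP(P,5,True).reshape(-1,2);print([g(*(a*1.4),.01) for a in q])
big=cv2.resize(t[190:310,220:460],None,fx=3.3,fy=3.3,interpolation=cv2.INTER_CUBIC);cv2.imwrite('pics/crop.png',big)
```

```text
[426.01481481 342.74074074] 27 [ 0.4892 -0.0885  0.107 ]
[nan nan] 0 [nan nan nan]
[nan nan] 0 [nan nan nan]
[nan nan] 0 [nan nan nan]
[610.4 348.6] 529 [ 0.4762 -0.3933  0.193 ]
wheel [0.4282 0.1922 0.12  ] footc [ 0.4766 -0.4028  0.    ] dtop [ 0.4765 -0.396   0.193 ]
side pred duster top [[494.91545421 189.64747456]]
[ 0.47695073 -0.39405626  0.193     ]
[array([ 0.5994, -0.2706,  0.01  ]), array([ 0.4815, -0.2967,  0.01  ]), array([0.3819, 0.1221, 0.01  ]), array([0.5092, 0.1281, 0.01  ])]<stdin>:9: RuntimeWarning: Mean of empty slice.
  ret = ret.dtype.type(ret / rcount)
```

View pics/crop.png

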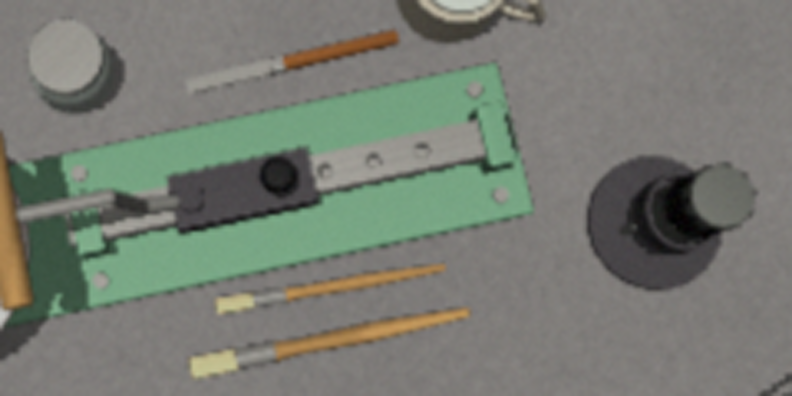

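The crop (3.3x, offset 220,190) shows the knob top at (279,175), holes at (325,171), (374,161), (423,151), the duster top at (722,197) and the holder foot centre at (656,222). The next hole (325,171) is just past the slide's end.

Run:
```python
from h import *
c=camera_model('top');s=camera_model('side')
t=cv2.resize(cv2.imread('pics/top0.png'),(560,420),interpolation=cv2.INTER_AREA)
o=lambda u,v:((u+.5)/3.3-.5+220,(v+.5)/3.3-.5+190)
H=[plane(c,o(*p),.052) for p in((325,171),(374,161),(423,151))];K=plane(c,o(279,175),.107);D=plane(c,o(722,197),.193);F=plane(c,o(656,222),.01)
print('holes',np.round(H,4),np.linalg.norm(np.diff(H,axis=0),axis=1));print('knob',K.round(4),'dust',D.round(4),'foot',F.round(4))
d=(H[0]-H[2])[:2];print('tube angle',np.degrees(np.arctan2(d[1],d[0])),'origin',(H[0][:2]+d/np.linalg.norm(d)*.04).round(4))
m=H[1][:2];print('mean h1',(m+d/np.linalg.norm(d)*.04).round(4), 'h0',(m+d/np.linalg.norm(d)*.08).round(4))
# edges of plate long side
P=[plane(c,o(*p),.01)[:2] for p in((65,155),(495,66),(95,305),(530,212))];
for a,b in((0,1),(2,3)):
    e=P[a]-P[b];print('edge ang',np.degrees(np.arctan2(e[1],e[0])),P[a].round(3),P[b].round(3))
print('side knob px pred',proj(s,K)*1.4)
```

```text
holes [[ 0.5059 -0.1266  0.052 ]
 [ 0.5149 -0.1657  0.052 ]
 [ 0.524  -0.2048  0.052 ]] [0.04009249 0.04013438]
knob [ 0.4946 -0.0881  0.107 ] dust [ 0.4755 -0.3989  0.193 ] foot [ 0.4761 -0.3999  0.01  ]
tube angle 103.01350195857758 origin [ 0.4969 -0.0877]
mean h1 [ 0.5059 -0.1267] h0 [ 0.4969 -0.0878]
edge ang 103.21563840056017 [0.52  0.086] [ 0.603 -0.27 ]
edge ang 103.49379687427061 [0.397 0.057] [ 0.482 -0.297]
side knob px pred [[443.23755683 297.45629231]]
```

Emit:
{"op": "drive_tool", "data": {
  "increments": [
    [[1, -0.3, 0.15, 0, -0.03], [1, -0.6, 0.3, 0, -0.06], [1, -0.8, 0.4, 0, -0.09], [1, -1, 0.46, 0, -0.12], [1, -1, 0.46, 0, -0.14]]
  ]
}}

```text
time_s: 0.72
tcp_pos: [0.2895, -0.5605, 0.2373]
eef_rot: [180.0, 0.0, -113.0]
contact_force: [0.1, -0.4, 1.1]
gripper_width: 0.0877
gripper_force: 0.0
```

```bash
cat > go.py <<'E'
import sys
from h import *
from scipy.spatial.transform import Rotation as Ro
def go(p,yaw=-77):
    s=r.get_state();R=Ro.from_euler('xyz',s['eef_rot'],degrees=True).as_matrix()
    e=s['eef_rot'];dy=(yaw-e[2]+180)%360-180
    print('t',round(s['time_s'],2),'tcp',s['tcp_pos'].round(4),'rot',e.round(2),'F',s['contact_force'].round(1),'w',round(s['gripper_width'],4),'gf',round(s['gripper_force'],1),'j',s['joints'].round(1))
    print('move',(R.T@(np.array(p)-s['tcp_pos'])/.12).round(4),'turn',round(-dy/360,4))
a=list(map(float,sys.argv[1:]));go(a[:3],*a[3:])
E
python3 go.py .4755 -.398 .25
```

```text
t 0.72 tcp [ 0.2895 -0.5605  0.2373] rot [ 1.7998e+02  3.0000e-02 -1.1299e+02] F [ 0.1 -0.4  1.1] w 0.0877 gf 0.0 j [-45.   16.5  -5.2  -0.  -68.3  22. ]
move [-1.8524 -0.8977 -0.1055] turn -0.1
```

Emit:
{"op": "drive_tool", "data": {
  "increments": [
    [[1, -0.3, -0.15, -0.1, -0.03], [1, -0.6, -0.3, -0.1, -0.06], [1, -0.9, -0.45, -0.1, -0.08], [1, -1, -0.5, -0.1, -0.1], [1, -1, -0.5, -0.1, -0.1]]
  ]
}}

```text
time_s: 1.35
tcp_pos: [0.3916, -0.4745, 0.2492]
eef_rot: [180.0, 0.0, -77.3]
contact_force: [-0.7, 0.0, 1.2]
gripper_width: 0.0877
gripper_force: 0.0
```

```bash
python3 go.py .4755 -.398 .25
```

```text
t 1.35 tcp [ 0.3916 -0.4745  0.2492] rot [ 1.7998e+02  4.0000e-02 -7.7310e+01] F [-0.7  0.   1.2] w 0.0877 gf 0.0 j [-32.3  14.6  -6.2  -0.  -69.2  45. ]
move [-0.4684 -0.8224 -0.0068] turn -0.0009
```

Emit:
{"op": "drive_tool", "data": {
  "increments": [
    [[1, -0.25, -0.4, 0, 0], [1, -0.47, -0.7, 0, 0], [1, -0.47, -0.82, 0, 0], [1, -0.47, -0.82, 0, 0], [1, -0.47, -0.82, 0, 0]]
  ]
}}

```text
time_s: 1.98
tcp_pos: [0.4738, -0.3996, 0.2493]
eef_rot: [180.0, 0.0, -77.5]
contact_force: [-0.7, -1.0, -0.2]
gripper_width: 0.0872
gripper_force: 0.0
```

```bash
python3 - <<'E'
from h import *
c=camera_model('wrist');save(capture('wrist'),'w0.png',1.2)
print(proj(c,[[.4755,-.398,.193],[.4755,-.398,.1],[.506,-.1267,.052]])*1.2)
E
python3 go.py .4755 -.398 .146
```

```text
[[336.42820715 286.0508552 ]
 [337.2853901  247.69184112]
 [257.53475621 465.06590603]]
t 2.02 tcp [ 0.4737 -0.3997  0.2494] rot [ 1.7997e+02  1.0000e-02 -7.7510e+01] F [-0.  -0.1  0.8] w 0.0873 gf 0.0 j [-22.1  15.   -5.7   0.  -69.4  34.6]
move [-0.0101 -0.0184  0.8614] turn -0.0014
```

View pics/w0.png

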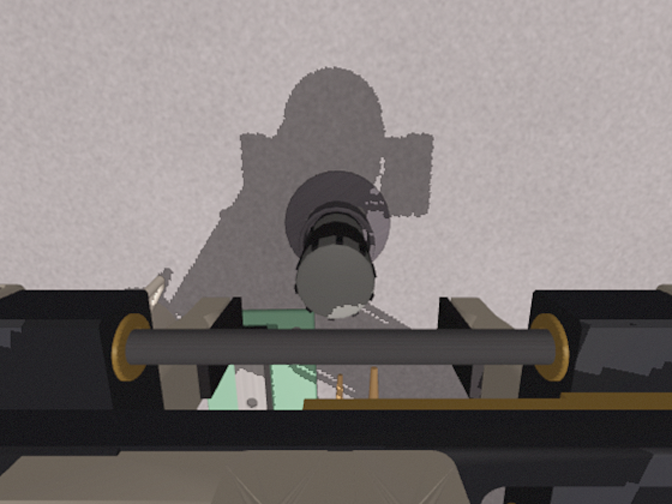

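The wrist view shows the duster top at (336,281), midway between the fingers and about 3 mm from the predicted point along the pads. I'm going down on it.

Emit:
{"op": "drive_tool", "data": {
  "increments": [
    [[1, 0, -0.015, 0.3, 0], [1, 0, -0.015, 0.6, 0], [1, 0, -0.015, 0.86, 0], [1, 0, -0.015, 0.86, 0], [0.3, 0, -0.015, 0.86, 0]]
  ],
  "squeeze": 30
}}

```text
time_s: 2.65
tcp_pos: [0.4766, -0.3994, 0.1478]
eef_rot: [-180.0, -0.1, -77.4]
contact_force: [0.8, 0.4, 1.1]
gripper_width: 0.0825
gripper_force: 0.0
```

Emit:
{"op": "drive_tool", "data": {
  "increments": [
    [[-1, 0, 0, 0, 0], [-1, 0, 0, 0, 0], [-1, 0, 0, 0, 0], [-1, 0, 0, 0, 0], [-1, 0, 0, 0, 0]]
  ]
}}

```text
time_s: 3.28
tcp_pos: [0.4764, -0.3985, 0.1467]
eef_rot: [-180.0, -0.0, -77.4]
contact_force: [-0.7, 0.8, 3.4]
gripper_width: 0.0458
gripper_force: 30.0
```

```bash
python3 go.py .4755 -.3995 .25
```

```text
t 3.27 tcp [ 0.4764 -0.3985  0.1467] rot [-1.7999e+02 -1.0000e-02 -7.7390e+01] F [-0.7  0.8  3.4] w 0.0458 gf 30.0 j [-21.9  19.6 -13.4   0.  -57.1  34.5]
move [ 0.0066  0.0093 -0.8612] turn -0.0011
```

Emit:
{"op": "drive_tool", "data": {
  "increments": [
    [[-1, 0, 0, -0.2, 0], [-1, 0, 0, -0.5, 0], [-1, 0, 0, -0.8, 0], [-1, 0, 0, -0.95, 0], [-1, 0, 0, -0.95, 0]]
  ]
}}

```text
time_s: 3.9
tcp_pos: [0.4767, -0.3985, 0.261]
eef_rot: [-179.9, -0.0, -77.4]
contact_force: [-0.6, 0.3, -5.1]
gripper_width: 0.0457
gripper_force: 30.0
```

Emit:
{"op": "drive_tool", "data": {
  "increments": [
    [[-1, -0.2, 0, 0, 0], [-1, -0.5, 0, 0, 0], [-1, -0.8, 0, 0, 0], [-1, -1, 0, 0, 0], [-1, -1, 0, 0, 0]]
  ]
}}

```text
time_s: 4.53
tcp_pos: [0.4492, -0.2797, 0.259]
eef_rot: [179.9, 0.1, -77.3]
contact_force: [-0.6, -0.1, -4.1]
gripper_width: 0.0455
gripper_force: 30.0
```

```bash
python3 go.py .506 -.1257 .26
```

```text
t 4.53 tcp [ 0.4492 -0.2797  0.259 ] rot [ 1.7992e+02  9.0000e-02 -7.7310e+01] F [-0.6 -0.1 -4.1] w 0.0455 gf 30.0 j [-10.7   6.  -15.6  -0.1 -68.5  23.4]
move [-1.1479 -0.744  -0.0075] turn -0.0009
```

Emit:
{"op": "drive_tool", "data": {
  "increments": [
    [[-1, -0.3, -0.2, 0, 0], [-1, -0.6, -0.4, 0, 0], [-1, -0.8, -0.6, 0, 0], [-1, -0.95, -0.74, 0, 0], [-1, -0.95, -0.74, 0, 0]]
  ]
}}

```text
time_s: 5.15
tcp_pos: [0.5125, -0.1498, 0.2588]
eef_rot: [179.9, 0.0, -77.3]
contact_force: [-0.4, -0.3, -3.2]
gripper_width: 0.0457
gripper_force: 30.0
```

```bash
python3 go.py .506 -.1257 .219
python3 - <<'E'
from h import *
c=camera_model('side');a=capture('side');b=capture('top')
cv2.imwrite('pics/s1.png',cv2.resize(a[60:260,230:430,::-1],None,fx=3,fy=3,interpolation=cv2.INTER_CUBIC))
s=r.get_state()['tcp_pos']
print((proj(c,[[.506,-.1267,.052],s-[0,0,.1367],s+[0,0,.0463],[.4966,-.0878,.107]])-[230,60])*3)
E
```

```text
t 5.15 tcp [ 0.5125 -0.1498  0.2588] rot [ 1.7989e+02  4.0000e-02 -7.7310e+01] F [-0.4 -0.3 -3.2] w 0.0457 gf 30.0 j [  4.7   6.5 -15.1  -0.  -68.5   8. ]
move [-0.2078  0.0077  0.3322] turn -0.0009
[[256.79094564 479.52599628]
 [263.06214577 402.75373838]
 [275.81099105 225.79197639]
 [257.5967019  457.1363581 ]]
```

View pics/s1.png

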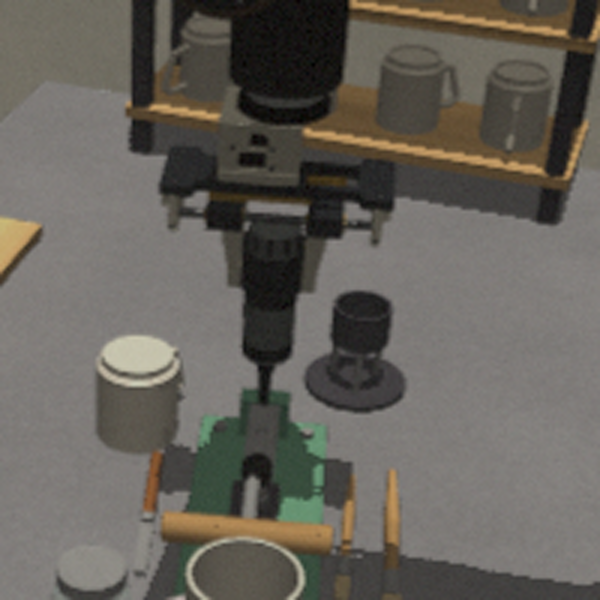

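The duster hangs upright. Its nozzle tip at (265,402) matches the prediction of (263,403), and the tube is below it. Now I'll move over the hole.

Emit:
{"op": "drive_tool", "data": {
  "increments": [
    [[-1, -0.1, 0.01, 0.1, 0], [-1, -0.2, 0.01, 0.2, 0], [-1, -0.21, 0.01, 0.32, 0], [-1, -0.21, 0.01, 0.33, 0], [-1, -0.21, 0.01, 0.33, 0]]
  ]
}}

```text
time_s: 5.88
tcp_pos: [0.5054, -0.1266, 0.2208]
eef_rot: [180.0, -0.0, -77.4]
contact_force: [0.3, 0.3, -3.2]
gripper_width: 0.0457
gripper_force: 30.0
```

Emit:
{"op": "drive_tool", "data": {
  "increments": [
    [[-1, 0, 0, 0, 0], [-1, 0, 0, 0, 0], [-1, 0, 0, 0, 0], [-1, 0, 0, 0, 0], [-1, 0, 0, 0, 0]]
  ]
}}

```text
time_s: 6.5
tcp_pos: [0.5053, -0.1264, 0.2208]
eef_rot: [-180.0, -0.0, -77.4]
contact_force: [0.6, 0.8, -4.1]
gripper_width: 0.0456
gripper_force: 30.0
```

Emit:
{"op": "drive_tool", "data": {
  "increments": [
    [[-1, 0, 0, 0, 0], [-1, 0, 0, 0, 0], [-1, 0, 0, 0, 0], [-1, 0, 0, 0, 0], [-1, 0, 0, 0, 0]]
  ]
}}

```text
time_s: 7.12
tcp_pos: [0.5053, -0.1264, 0.2207]
eef_rot: [180.0, -0.0, -77.4]
contact_force: [-0.2, -0.7, -3.9]
gripper_width: 0.0458
gripper_force: 30.0
```

```bash
python3 go.py .506 -.1257 .26
python3 - <<'E'
from h import *
c=camera_model('side');a=capture('side');
cv2.imwrite('pics/s2.png',cv2.resize(a[140:230,270:390,::-1],None,fx=6,fy=6,interpolation=cv2.INTER_CUBIC))
s=r.get_state()['tcp_pos']
print((proj(c,[[.506,-.1267,.052],s-[0,0,.1367]])-[270,140])*6)
E
```

```text
t 7.12 tcp [ 0.5053 -0.1264  0.2207] rot [180.   -0.  -77.4] F [-0.2 -0.7 -3.9] w 0.0458 gf 30.0 j [  7.6   6.7 -20.    0.  -63.3   5. ]
move [-0.0044 -0.0071 -0.3272] turn -0.0011
[[273.58189128 479.05199257]
 [278.81821328 424.55362188]]
```

View pics/s2.png

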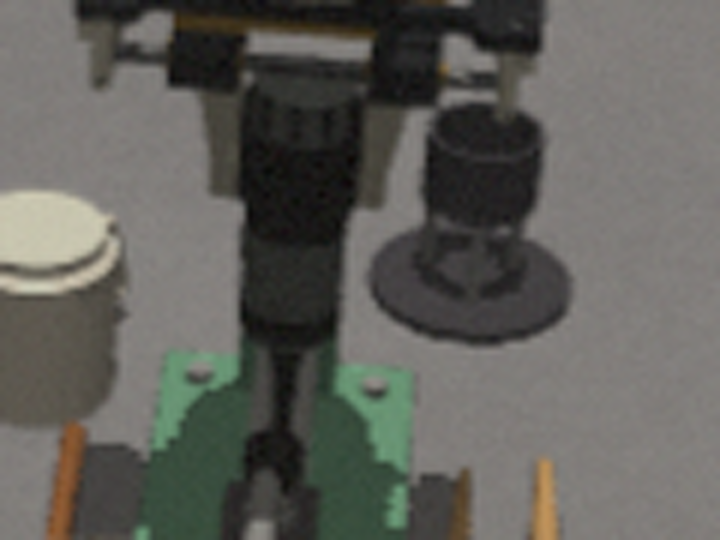

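The nozzle's tip at about (283,425) is over the tube, close to the predicted (279,425). I'll hold a little longer, then take the duster back.

Emit:
{"op": "drive_tool", "data": {
  "increments": [
    [[-1, 0, 0, 0, 0], [-1, 0, 0, 0, 0], [-1, 0, 0, 0, 0], [-1, 0, 0, -0.1, 0], [-1, 0, 0, -0.33, 0]]
  ]
}}

```text
time_s: 7.8
tcp_pos: [0.5047, -0.1264, 0.2605]
eef_rot: [179.9, 0.0, -77.4]
contact_force: [0.8, 0.4, -2.4]
gripper_width: 0.0456
gripper_force: 30.0
```

Emit:
{"op": "drive_tool", "data": {
  "increments": [
    [[-1, 0.2, 0, 0, 0], [-1, 0.5, 0, 0, 0], [-1, 0.8, 0, 0, 0], [-1, 1, 0, 0, 0], [-1, 1, 0, 0, 0]]
  ]
}}

```text
time_s: 8.43
tcp_pos: [0.5317, -0.245, 0.2607]
eef_rot: [180.0, -0.0, -77.5]
contact_force: [-0.7, 0.0, -4.0]
gripper_width: 0.0457
gripper_force: 30.0
```

```bash
python3 go.py .4764 -.3985 .261 -77.4
```

```text
t 8.43 tcp [ 0.5317 -0.245   0.2607] rot [ 1.7999e+02 -2.0000e-02 -7.7510e+01] F [-0.7  0.  -4. ] w 0.0457 gf 30.0 j [ -5.6  11.3  -9.    0.  -69.7  18.1]
move [ 1.1493  0.7265 -0.002 ] turn -0.0003
```

Emit:
{"op": "drive_tool", "data": {
  "increments": [
    [[-1, 0.3, 0.2, 0, 0], [-1, 0.6, 0.4, 0, 0], [-1, 0.9, 0.6, 0, 0], [-1, 1, 0.73, 0, 0], [-1, 1, 0.73, 0, 0]]
  ]
}}

```text
time_s: 9.05
tcp_pos: [0.4713, -0.38, 0.2607]
eef_rot: [-180.0, 0.0, -77.5]
contact_force: [0.8, -0.3, -3.3]
gripper_width: 0.0456
gripper_force: 30.0
```

Emit:
{"op": "drive_tool", "data": {
  "increments": [
    [[-1, 0.1, 0, 0, 0], [-1, 0.15, 0, 0, 0], [-1, 0.15, 0, 0, 0], [-1, 0.15, 0, 0, 0], [-1, 0.15, 0, 0, 0]]
  ]
}}

```text
time_s: 9.68
tcp_pos: [0.4762, -0.397, 0.2604]
eef_rot: [-180.0, 0.0, -77.4]
contact_force: [0.1, 0.9, -3.4]
gripper_width: 0.0456
gripper_force: 30.0
```

```bash
python3 go.py .4764 -.3985 .1475 -77.4
```

```text
t 9.68 tcp [ 0.4762 -0.397   0.2604] rot [-180.      0.    -77.38] F [ 0.1  0.9 -3.4] w 0.0456 gf 30.0 j [-21.8  14.6  -4.7  -0.  -70.7  34.4]
move [1.250e-02 9.000e-04 9.407e-01] turn 0.0001
```

Emit:
{"op": "drive_tool", "data": {
  "increments": [
    [[-1, 0.012, 0, 0.1, 0], [-1, 0.012, 0, 0.25, 0], [-1, 0.012, 0, 0.4, 0], [-1, 0.012, 0, 0.5, 0], [-1, 0.012, 0, 0.6, 0]]
  ]
}}

```text
time_s: 10.3
tcp_pos: [0.4764, -0.3988, 0.1876]
eef_rot: [180.0, -0.0, -77.4]
contact_force: [0.5, -0.5, -2.7]
gripper_width: 0.0456
gripper_force: 30.0
```

Emit:
{"op": "drive_tool", "data": {
  "increments": [
    [[-1, 0, 0, 0.08, 0], [-1, 0, 0, 0.16, 0], [-1, 0, 0, 0.24, 0], [-1, 0, 0, 0.3, 0], [-1, 0, 0, 0.33, 0]]
  ]
}}

```text
time_s: 10.92
tcp_pos: [0.4763, -0.3987, 0.1482]
eef_rot: [180.0, 0.0, -77.4]
contact_force: [0.1, -0.2, -3.5]
gripper_width: 0.0459
gripper_force: 30.0
```

```bash
python3 go.py .4764 -.3985 .1467 -77.4
```

```text
t 10.93 tcp [ 0.4763 -0.3987  0.1482] rot [ 1.7998e+02  2.0000e-02 -7.7400e+01] F [ 0.1 -0.2 -3.5] w 0.0459 gf 30.0 j [-21.9  19.5 -13.2  -0.  -57.3  34.5]
move [-0.0012 -0.0012  0.0128] turn 0.0
```

Lower the last 1.5 mm and release.

Emit:
{"op": "drive_tool", "data": {
  "increments": [
    [[-1, 0, 0, 0.012, 0], [-1, 0, 0, 0.014, 0], [0, 0, 0, 0.014, 0], [0.5, 0, 0, 0.014, 0], [1, 0, 0, 0.014, 0]]
  ]
}}

```text
time_s: 11.55
tcp_pos: [0.4769, -0.399, 0.1478]
eef_rot: [-179.9, -0.1, -77.4]
contact_force: [-0.3, -0.6, -0.1]
gripper_width: 0.0602
gripper_force: 0.0
```

Emit:
{"op": "drive_tool", "data": {
  "increments": [
    [[1, 0, 0, 0, 0], [1, 0, 0, 0, 0], [1, 0, 0, 0, 0], [1, 0, 0, -0.2, 0], [1, 0, 0, -0.4, 0]]
  ]
}}

```text
time_s: 12.18
tcp_pos: [0.4763, -0.3987, 0.1954]
eef_rot: [180.0, 0.0, -77.4]
contact_force: [0.2, -0.6, 0.3]
gripper_width: 0.0873
gripper_force: 0.0
```

Emit:
{"op": "drive_tool", "data": {
  "increments": [
    [[1, 0, 0, -0.3, 0], [1, 0, 0, -0.6, 0], [1, 0, 0, -0.6, 0], [1, -0.3, 0, -0.6, 0], [1, -0.8, 0, -0.6, 0]]
  ]
}}

```text
time_s: 12.8
tcp_pos: [0.455, -0.3047, 0.2655]
eef_rot: [179.9, 0.1, -77.5]
contact_force: [1.5, 1.5, 1.4]
gripper_width: 0.0873
gripper_force: 0.0
```

```bash
python3 go.py .4968 -.0880 .2 -77
python3 - <<'E'
from h import *
c=camera_model('side');a=capture('side');
cv2.imwrite('pics/s3.png',cv2.resize(a[110:260,250:410,::-1],None,fx=4,fy=4,interpolation=cv2.INTER_CUBIC))
print((proj(c,[[.476,-.399,.193],[.476,-.399,.1]])-[250,110])*4)
E
```

```text
t 12.8 tcp [ 0.455  -0.3047  0.2655] rot [ 1.799e+02  6.000e-02 -7.753e+01] F [1.5 1.5 1.4] w 0.0873 gf 0.0 j [-13.3   7.6 -12.9  -0.  -69.6  25.8]
move [-1.6877 -0.7311  0.5462] turn -0.0015
[[415.62116149 100.2537771 ]
 [403.67159507 206.00247648]]
```

View pics/s3.png

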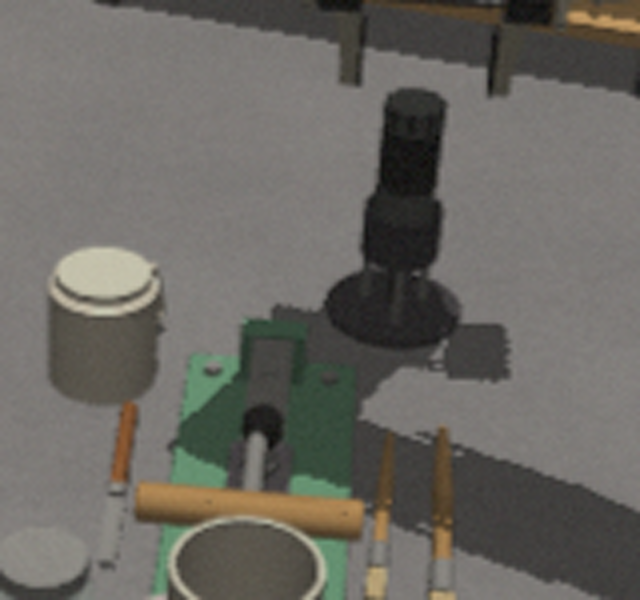

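The duster is standing in its holder, top at (415,100) as predicted. Next is the knob.

Emit:
{"op": "drive_tool", "data": {
  "increments": [
    [[1, -0.3, -0.2, 0, 0], [1, -0.6, -0.4, 0, 0], [1, -0.9, -0.6, 0, 0], [1, -1, -0.72, 0.2, 0], [1, -1, -0.72, 0.3, 0]]
  ]
}}

```text
time_s: 13.48
tcp_pos: [0.5133, -0.1679, 0.2293]
eef_rot: [179.9, 0.0, -77.3]
contact_force: [-0.3, -0.7, 0.4]
gripper_width: 0.0877
gripper_force: 0.0
```

Emit:
{"op": "drive_tool", "data": {
  "increments": [
    [[1, -0.3, 0, 0, 0], [1, -0.6, 0, 0, 0], [1, -0.68, 0, 0, 0], [1, -0.68, 0, 0, 0], [1, -0.68, 0, 0, 0]]
  ]
}}

```text
time_s: 14.1
tcp_pos: [0.4959, -0.0902, 0.231]
eef_rot: [180.0, -0.0, -77.4]
contact_force: [0.2, 1.4, 1.0]
gripper_width: 0.0872
gripper_force: 0.0
```

```bash
python3 go.py .4965 -.0880 .089 -77
python3 - <<'E'
from h import *
c=camera_model('wrist');a=capture('wrist');save(a,'w1.png',1.3)
print(proj(c,[[.4965,-.088,.107],[.506,-.1267,.052]])*1.3)
E
```

```text
t 14.1 tcp [ 0.4959 -0.0902  0.231 ] rot [ 1.7999e+02 -1.0000e-02 -7.7430e+01] F [0.2 1.4 1. ] w 0.0872 gf 0.0 j [ 12.1   4.6 -21.    0.  -64.4   0.5]
move [-0.0167 -0.0094  1.1832] turn -0.0012
[[366.61820074 278.21657808]
 [365.72438504 211.41842075]]
```

View pics/w1.png

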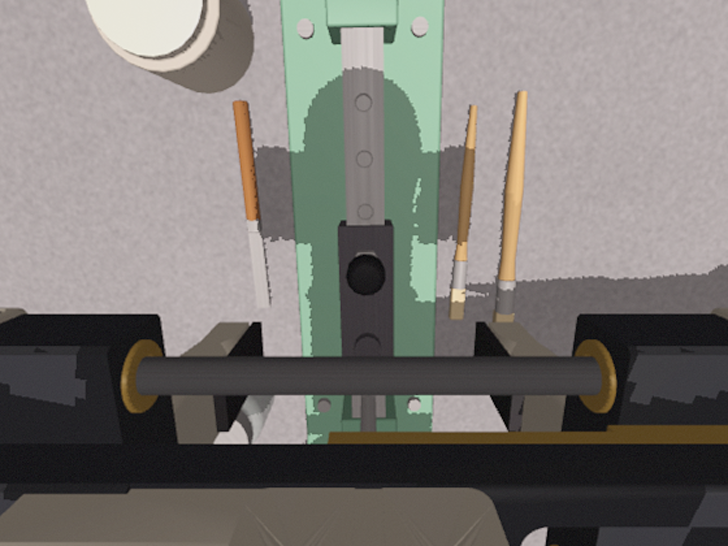

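The knob top at (366,275) and the next hole at (365,212) agree with the predictions. I'm going down and gripping.

Emit:
{"op": "drive_tool", "data": {
  "increments": [
    [[1, -0.008, -0.01, 0.3, 0.001], [1, -0.008, -0.01, 0.6, 0.001], [1, -0.008, -0.01, 0.9, 0.001], [1, -0.008, -0.01, 1, 0.001], [1, -0.008, -0.01, 1, 0.001]]
  ]
}}

```text
time_s: 14.78
tcp_pos: [0.4967, -0.0887, 0.1109]
eef_rot: [179.9, -0.0, -77.8]
contact_force: [-0.5, -0.4, 0.2]
gripper_width: 0.0876
gripper_force: 0.0
```

Emit:
{"op": "drive_tool", "data": {
  "increments": [
    [[0, 0, 0, 0.1, 0], [0, 0, 0, 0.18, 0], [-0.2, 0, 0, 0.18, 0], [-0.5, 0, 0, 0.18, 0], [-0.5, 0, 0, 0.18, 0]]
  ],
  "squeeze": 40
}}

```text
time_s: 15.4
tcp_pos: [0.497, -0.0882, 0.0898]
eef_rot: [-180.0, -0.0, -77.7]
contact_force: [-0.5, 0.4, -0.2]
gripper_width: 0.0428
gripper_force: 0.0
```

Emit:
{"op": "drive_tool", "data": {
  "increments": [
    [[-1, 0, 0, 0, 0], [-1, 0, 0, 0, 0], [-1, 0, 0, 0, 0], [-1, 0, 0, 0, 0], [-1, 0, 0, 0, 0]]
  ]
}}

```text
time_s: 16.02
tcp_pos: [0.4974, -0.0881, 0.0897]
eef_rot: [-179.9, -0.0, -77.7]
contact_force: [3.7, 1.4, -0.1]
gripper_width: 0.026
gripper_force: 40.0
```

```bash
python3 go.py .4965 -.0880 .109 -77
```

```text
t 16.02 tcp [ 0.4974 -0.0881  0.0897] rot [-1.7994e+02 -1.0000e-02 -7.7750e+01] F [ 3.7  1.4 -0.1] w 0.026 gf 40.0 j [ 12.3  13.3 -31.6   0.  -45.   -0. ]
move [-0.0022  0.0067 -0.1607] turn -0.0021
```

Emit:
{"op": "drive_tool", "data": {
  "increments": [
    [[-1, 0, 0, -0.04, 0], [-1, 0, 0, -0.08, 0], [-1, 0, 0, -0.12, 0], [-1, 0, 0, -0.15, 0], [-1, 0, 0, -0.15, 0]]
  ]
}}

```text
time_s: 16.65
tcp_pos: [0.4973, -0.0881, 0.1074]
eef_rot: [-179.9, 0.0, -77.8]
contact_force: [4.4, -0.4, -4.6]
gripper_width: 0.0268
gripper_force: 40.0
```

```bash
python3 go.py .506 -.1267 .109 -77
python3 - <<'E'
from h import *
c=camera_model('side');a=capture('side')
cv2.imwrite('pics/s4.png',cv2.resize(a[150:260,270:370,::-1],None,fx=5,fy=5,interpolation=cv2.INTER_CUBIC))
print((proj(c,[[.4968,-.088,.107],[.4968,-.088,.125],[.4968,-.088,.075]])-[270,150])*5)
E
```

```text
t 16.65 tcp [ 0.4973 -0.0881  0.1074] rot [-179.95    0.    -77.76] F [ 4.4 -0.4 -4.6] w 0.0268 gf 40.0 j [ 12.3  12.  -30.5  -0.  -47.5  -0. ]
move [ 0.33   -0.0028 -0.0135] turn -0.0021
[[229.08177871 311.61052114]
 [231.01631233 284.45278953]
 [225.71487508 358.87641755]]
```

View pics/s4.png

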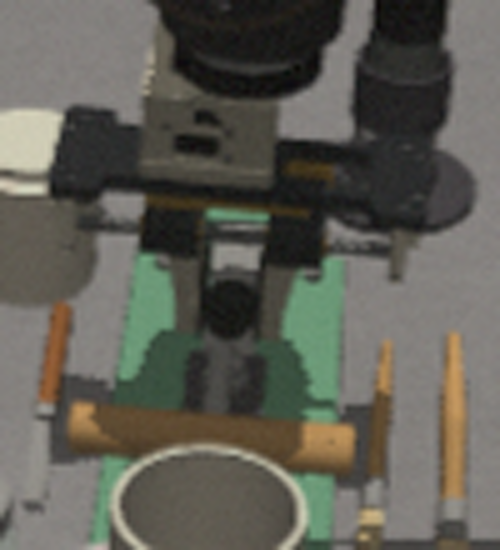

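The knob's centre is now at row 302, where it would be about 331 at home, so it is up roughly 18 mm. I'll add 2.5 mm of margin and then slide.

Emit:
{"op": "drive_tool", "data": {
  "increments": [
    [[-1, 0, 0, -0.01, 0], [-1, 0, 0, -0.02, 0], [-1, 0, 0, -0.02, 0], [-1, 0, 0, -0.02, 0], [-1, 0, 0, -0.02, 0]]
  ]
}}

```text
time_s: 17.32
tcp_pos: [0.4972, -0.0881, 0.1094]
eef_rot: [-180.0, 0.0, -77.8]
contact_force: [6.4, 0.5, -9.2]
gripper_width: 0.0262
gripper_force: 40.0
```

Emit:
{"op": "drive_tool", "data": {
  "increments": [
    [[-1, 0.08, 0, 0, 0], [-1, 0.16, 0, 0, 0], [-1, 0.24, 0, 0, 0], [-1, 0.33, 0, 0, 0], [-1, 0.333, 0, 0, 0]]
  ]
}}

```text
time_s: 17.95
tcp_pos: [0.5065, -0.1272, 0.1094]
eef_rot: [-179.9, 0.0, -77.8]
contact_force: [7.8, 0.8, -9.0]
gripper_width: 0.0262
gripper_force: 40.0
```

```bash
python3 go.py .506 -.1267 .09 -77.4
```

```text
t 17.95 tcp [ 0.5065 -0.1272  0.1094] rot [-1.7988e+02  1.0000e-02 -7.7790e+01] F [ 7.8  0.8 -9. ] w 0.0262 gf 40.0 j [  7.4  13.3 -28.3  -0.  -48.3   4.8]
move [-0.005   0.0039  0.1617] turn -0.0011
```

Emit:
{"op": "drive_tool", "data": {
  "increments": [
    [[-1, 0, 0.005, 0.03, 0], [-1, 0, 0.005, 0.06, 0], [-1, 0, 0.005, 0.09, 0], [-1, 0, 0.005, 0.12, 0], [-1, 0, 0.005, 0.12, 0]]
  ]
}}

```text
time_s: 18.58
tcp_pos: [0.5066, -0.1272, 0.096]
eef_rot: [-179.8, -0.0, -77.7]
contact_force: [7.6, -0.3, -3.0]
gripper_width: 0.0263
gripper_force: 40.0
```

Emit:
{"op": "drive_tool", "data": {
  "increments": [
    [[-1, 0, 0, 0.02, 0], [-1, 0, 0, 0.04, 0], [-1, 0, 0, 0.045, 0], [-1, 0, 0, 0.05, 0], [-1, 0, 0, 0.05, 0]]
  ]
}}

```text
time_s: 19.2
tcp_pos: [0.5067, -0.1272, 0.0905]
eef_rot: [-179.8, -0.0, -77.7]
contact_force: [5.6, 0.2, 1.7]
gripper_width: 0.0262
gripper_force: 40.0
```

```bash
python3 go.py .506 -.1267 .09 -77.4
```

```text
t 19.2 tcp [ 0.5067 -0.1272  0.0905] rot [-1.7979e+02 -5.0000e-02 -7.7720e+01] F [5.6 0.2 1.7] w 0.0262 gf 40.0 j [  7.5  14.7 -29.6   0.  -45.6   4.8]
move [-0.0053  0.0044  0.0041] turn -0.0009
```

Emit:
{"op": "drive_tool", "data": {
  "increments": [
    [[-1, 0, 0, 0.008, 0], [-1, 0, 0, 0.016, 0], [-1, 0, 0, 0.025, 0], [-1, 0, 0, 0.025, 0], [-1, 0, 0, 0.025, 0]]
  ]
}}

```text
time_s: 19.82
tcp_pos: [0.5069, -0.1276, 0.0893]
eef_rot: [-179.7, -0.1, -77.7]
contact_force: [-1.6, 1.8, 20.4]
gripper_width: 0.0262
gripper_force: 40.0
```

```bash
python3 go.py .506 -.1267 .09 -77.4
```

```text
t 19.82 tcp [ 0.5069 -0.1276  0.0893] rot [-1.7974e+02 -1.0000e-01 -7.7670e+01] F [-1.6  1.8 20.4] w 0.0262 gf 40.0 j [  7.5  14.7 -29.7   0.1 -45.3   4.8]
move [-0.0085  0.0055 -0.0056] turn -0.0008
```

Run:
```python
from h import *
c=camera_model('side');a=capture('side')
cv2.imwrite('pics/s5.png',cv2.resize(a[100:260,260:380,::-1],None,fx=3.7,fy=3.7,interpolation=cv2.INTER_CUBIC))
print((proj(c,[[.506,-.127,.094],[.506,-.127,.108],[.476,-.399,.193]])-[260,100])*3.7)
```

```text
[[209.0343379  398.44130923]
 [210.12932299 383.17526048]
 [347.44957438 129.73474382]]
```

View pics/s5.png

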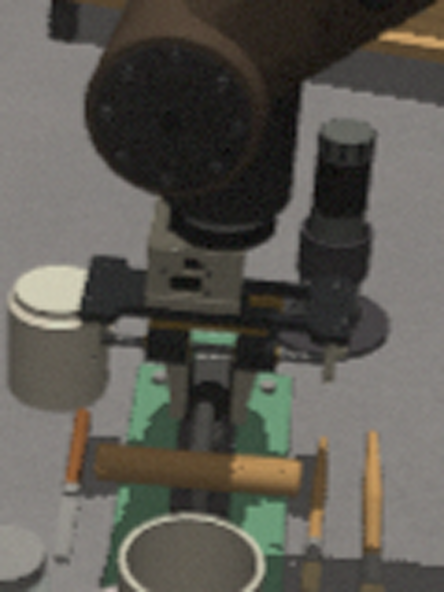

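The knob sits at about (210,396), where home over the next hole should be (209,398). The duster is upright in its holder at (347,130), and everything else is in place. Handing in.

```bash
python3 -c "
from plant import job
print(job.close_job())"
```

```text
the job is handed in; nothing more can be done
None
```

I've handed the job in, though no verdict came back. The hole was blown clear and the duster is back in its holder. The slide is at the next hole, with the pin pressed home at about 20 N and the knob still gripped, and it took about 20 s of the 61 s allowed.

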